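# Put down a child's bike's kickstand and hold the bike upright

### The arm

A 6-joint arm with a two-finger parallel gripper is mounted at the origin on the work surface. World frame = base frame: x ahead of the robot, y to its left, z up, the work surface at z = 0. Lengths are in mm, angles in rad, forces in N, time in s.
With the tool pointing down it reaches from about 300 to 775 mm from the base axis. Payload 14.6 kg.
Tool frame: the origin (TCP) lies on the centre line of the jaws, within the pads' length; the fingertips stand 8 mm ahead of it and the grasp point (between the pads) lies 11 mm behind it; z points along the fingers, y is the direction in which the jaws open and shut (so a half turn about z gives the same grasp; the last joint's range is limited). The gripper opens to 94 mm and grips with 3 to 60 N. Pads are 16 mm wide; open, the fingers measure 119 mm over their backs; the gripper's body (75 mm by 177 mm) begins 78 mm behind the grasp point.
Start: joints at [1.184, 0.3, 1.521, -0, 1.321, -0.067], TCP at [172.904, 522.105, 179.746] pointing down, gripper open.
Joint ranges: [-3.03, 3.03], [-0.79, 2.21], [0.23, 2.52], [-1.04, 4.18], [0, 3.07], [-2.55, 2.55]. Speed limits (rad/s): [2.22, 2.22, 2.57, 3.14, 3.14, 3.14].

### API

Orientations are given as [roll, pitch, yaw] about the fixed x, y, z axes, in that order (R = Rz(yaw) Ry(pitch) Rx(roll)).
In Python, from cell import read_state, cams, manip gives the robot as it stands.
- The arm moves only by the shell command python3 -m handwheel 'ROWS' [OPENING] [FORCE]. ROWS is JSON, a list of rows, each a list of 4 numbers: the shift along the tool's x, y, z in m, then the turn about the tool's z in degrees. In form: [[dx, dy, dz, turn], ...]. A call has 1 to 5 rows; each row is the pose to reach, as a shift and turn from the pose measured when the call began, along the tool's axes at that moment; what a row does not reach only later rows make up. A row lasts 1/8 s, in which the tool goes at most 62.5 mm and 10.7 degrees, less where a joint would pass 70% of its speed; a pose out of reach is approached as far as the arm can. A call with a gripper value outside its range is refused whole. OPENING is the closure, from 0 (fully open) to 1 (shut), set as the call begins (- or left out, the last holds). The fingers move at their own pace and stop on an object; FORCE is the grip in N (left out, the last holds). Time passes only in rows, so rows that repeat a pose let the fingers close. It gives the time, the measured TCP pose, the force and the opening at its end, in the units of the state.
- read_state(): the state, without advancing time (a new reading comes with each control period).
- cams.camera(name): name is "side" or "top"; returns the picture (384x512x3 uint8, red, green, blue); there is no depth.
- cams.get_calibration(name): a dict with "vertical_fov" (degrees; the focal length in pixels is half the picture's height over the tangent of half this angle, whatever the lens; pixels are square), "cx", "cy" (the principal point, pixels), "R" (3x3) and "t" (3): a world point X has camera coordinates R X + t. Camera axes: x right, y down, z forward; pixel columns grow to the right and rows downward; lengths in mm; the calibration is good to about 2 mm. A picture is of the moment at which its call begins. get_calibration takes no time and is no camera call.
- manip.sign_off(): hands the job in, once; it reports no verdict.
The state is a dict: "clock": time; "joints": joint angles; "qd": joint speeds; "effort": joint torques, N m; "eef_pos": TCP position; "eef_rot": TCP orientation; "wrist_force": force on the tool from outside, world axes, zero at the start; "moment": the same for the moment, N m; "finger_gap": finger opening in mm.
Only numpy, scipy, OpenCV 4.12 (cv2) and the standard library are available. Lean on these libraries where they do the work, as an engineer would, in place of code of your own. Each camera call takes 0.05 s, during which the arm holds its last target. There are 200 camera calls.

### The job

The stripped child's bike leans against the big paint tin with its kickstand folded back. While it still leans there, flip the kickstand all the way down past its spring's centre; then grip the bike, bring it upright on both wheels where it stands and keep it standing straight, off the tin and off its stand, ready for the saddle to be fitted. Finish while still holding it in your grip, and leave the other things on the table undisturbed.

Things in the scene. Friction and masses are not known exactly. Their poses are not given: they have to be found in the camera images.
- bike: Stripped toddler's bike: yellow tubes, grey fork, two black-tyred white wheels 235 mm across, no saddle or handlebar; 655 mm long, 350 mm high, 1.5 to 2.3 kg, wheels tied. Origin midway between the tyres' ground points; +x its right (away from the robot), +y forward, +z up. Starts leaning 0.24 rad to its right on the tin. It tips by rolling on its round 38 mm tyres.
- seat_tube_top (a point): Centre of the open top of the bare seat tube, at bike (0, -72, 285) mm: round yellow tube 30 mm thick, nearly along bike z, free on all sides for the top 45 mm, a good place to grip. Axes as the bike's. Ahead of it the 34 mm main tube slopes from bike (0, -62, 150) up to (0, 181, 260).
- kickstand (a joint): Kickstand angle: 0 folded back beside the rear wheel, grows as it is pushed down, stop at 1.85. A coil spring snaps it to the nearer end (centre 0.92; at most 0.35 N m, 5 N at 70 mm). It swings in a plane through the bike's -y, splayed 22 degrees outwards (to -x) from bike z; folded it points rearward and 8 degrees up, down it points 8 degrees forward of straight down.
- stand_pivot (a point): Kickstand's pivot on the bike's left side (towards the robot) ahead of the rear hub, at bike (-52, -160, 108) mm. Axes as the bike's; hinge axis (0.927, 0, -0.375). Rear hub at bike (0, -210, 117) mm; stays, plate and axle end reach 50 mm left of the middle plane.
- stand_foot (a point): Centre of the round red foot (16 mm thick) of the silver kickstand leg (12 mm thick), 97 mm from the pivot. Folded, the leg is 20 mm beside the rear tyre. When down with the bike upright, the foot hangs about 10 mm clear of the table; the bike would rest on it when leaning 0.12 rad to its left, towards the robot.
- rear_tyre (a point): Lowest point of the rear tyre as the bike stands upright, at bike (0, -210, 0) mm; on the table.
- front_tyre (a point): Lowest point of the front tyre as the bike stands upright, at bike (0, 210, 0) mm; on the table.
- paint_tin: Full 5 litre paint tin, white with a red band, 180 mm across, 190 mm high, too heavy to move; the bike's main tube leans on its rim. Origin at the centre of its underside.
- mug: Dark blue enamel mug, 86 mm across, 75 mm high; origin under its centre. Leave alone.
- paint_tray: Red roller tray, 240 x 160 x 45 mm; origin under its centre. Leave alone.
- saddle: Black child's saddle lying upside down, 220 x 130 mm, its steel post standing up to 155 mm; origin on the table under its middle. Leave alone.
- paint_jar: Green paint jar with white lid, 72 mm across, 95 mm high; origin under its centre. Leave alone.
- wrench: Steel wrench lying flat, 180 x 38 x 8 mm, origin at its middle underneath. Leave alone.
- brush: Flat paint brush lying down, 200 x 42 x 20 mm, origin at its middle underneath. Leave alone.
Mind the look-alikes: they are no part of the job. Leave any yellow look-alike of the paint_tin alone.

How it is judged (in metres and radians):
On the way, in this order (a step that is already met when the one before it is completed fails the run):
1. the kickstand is fully down (joint above 1.65) while the bike still leans on the tin (more than 0.17 rad from upright) (value of joint kickstand above 1.65 rad and angle between bike's own z axis and vertical above 0.17 rad), for 0.2 s.
2. the bike is gripped and upright, within 0.07 rad (angle between bike's own z axis and vertical below 0.07 rad and contact force between the fingers and bike above 5 N and value of joint kickstand above 1.65 rad), for 0.3 s.
At the end, for the whole second after the job is handed in: The kickstand is down (above 1.65 of 1.85 rad); the bike stands within 0.07 rad of upright, still, both tyres on the table (within 10 mm), held in the fingers (contact force above 5 N), touching neither the tin nor any other thing, its kickstand's foot clear of the table (all of step 2 and height (world z) of each of rear_tyre, front_tyre below 0.01 m and contact force between bike and paint_tin below 0.3 N and height (world z) of stand_foot above 0.009 m and contact force between bike and mug below 0.3 N and contact force between bike and paint_tray below 0.3 N and contact force between bike and saddle below 0.3 N and contact force between bike and paint_jar below 0.3 N and contact force between bike and wrench below 0.3 N and contact force between bike and brush below 0.3 N and linear speed of bike below 0.03 m/s and angular speed of bike below 0.1 rad/s); the arm keeps its last pose, push and grip.
It fails at once if the bike is toppled (more than 0.45 rad from upright) (angle between bike's own z axis and vertical above 0.45 rad).
It fails at once if the bike is dragged away: a tyre is moved more than 50 mm from where it stood (distance of any of rear_tyre, front_tyre from where it was at the start of the episode above 0.05 m).
It fails at once if another thing on the table is disturbed (moved more than 30 mm) (distance of any of mug, paint_tray, saddle, paint_jar, wrench, brush from where it was at the start of the episode above 0.03 m).
It also fails if it takes over 58 s, if anything falls off the work surface, if the arm or the gripper's body presses on something with over 40 N, if the wrist force passes 120 N, or if a joint passes its speed limit or range.

## Working session

There is one attempt and no reset: what is moved stays moved. The work goes in short steps, Python scripts to look and compute and a shell command to move; the robot and the scene stay as the last step left them, time stands still between calls to the robot, and variables do not carry over. Pictures are saved under pics/ and viewed, about 8 in all and at most 12, crops included, and the job is handed in when it is done.

```bash
ls; mkdir -p pics; python3 - <<'E'
from cell import read_state, cams
import cv2, numpy as np
print(read_state())
for n in("side","top"):
    im=cams.camera(n); cv2.imwrite(f"pics/{n}0.png",im[:,:,::-1]); c=cams.get_calibration(n); print(n,c)
a=cv2.imread("pics/side0.png");b=cv2.imread("pics/top0.png")
E
```

```text
pics
{'clock': 0.0, 'joints': array([ 1.18439935e+00,  3.00498955e-01,  1.52154742e+00, -9.39568441e-06,
        1.32070692e+00, -6.65560336e-02]), 'qd': array([ 2.95028632e-04, -5.82831257e-05, -3.54609496e-04, -3.28360377e-04,
        5.74783502e-04, -4.68372579e-05]), 'effort': array([ 1.37691859e-03, -5.31815851e+01, -3.52737737e+01,  7.08990684e-02,
        2.44575430e-02, -1.11275856e-04]), 'eef_pos': array([172.8047242 , 521.85170182, 179.18530894]), 'eef_rot': array([-3.14043398e+00, -6.81100880e-05,  2.82175400e+00]), 'wrist_force': array([ 0.61212324, -0.22363442,  0.18534936]), 'moment': array([-0.05997572,  0.00531043, -0.02839149]), 'finger_gap': 93.81545112056126}
side {'vertical_fov': 43.29164377621886, 'cx': 260.7609958559842, 'cy': 194.94516883104055, 'R': array([[ 0.67347676, -0.73918255, -0.00618111],
       [-0.39548502, -0.35324083, -0.84782812],
       [ 0.62451633,  0.57343707, -0.53023511]]), 't': array([-413.23272556,  368.1263298 , 1395.07418385])}
top {'vertical_fov': 49.7175957794042, 'cx': 256.3730435202262, 'cy': 200.1396578114803, 'R': array([[-0.01072491, -0.99992464, -0.00597497],
       [-0.98780248,  0.01152278, -0.15528516],
       [ 0.15534231,  0.00423668, -0.98785162]]), 't': array([ -52.73320642,  591.21986562, 1423.57789567])}
```

View pics/side0.png

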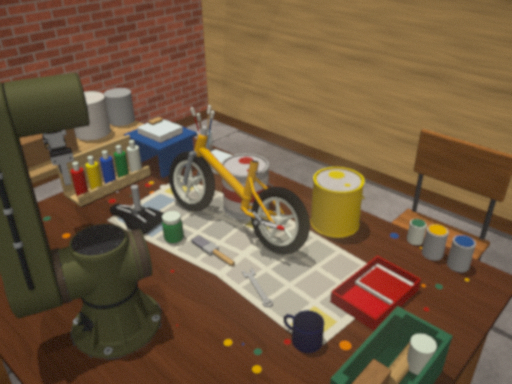

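View pics/top0.png

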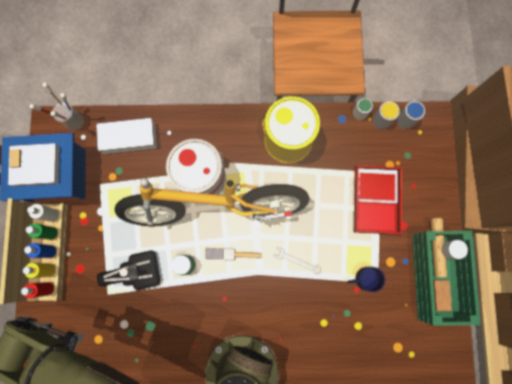

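```bash
python3 - <<'E'
import cv2, numpy as np
a=cv2.imread("pics/side0.png");b=cv2.imread("pics/top0.png")
def crop(im,x0,y0,x1,y1,s,g):
    c=cv2.resize(im[y0:y1,x0:x1],None,fx=s,fy=s,interpolation=cv2.INTER_CUBIC)
    for x in range(-(-x0//g)*g,x1,g):
        cv2.line(c,(int((x-x0)*s),0),(int((x-x0)*s),5),(255,0,255),1);cv2.putText(c,str(x),(int((x-x0)*s),14),0,.33,(255,0,255),1)
    for y in range(-(-y0//g)*g,y1,g):
        cv2.line(c,(0,int((y-y0)*s)),(5,int((y-y0)*s)),(255,0,255),1);cv2.putText(c,str(y),(6,int((y-y0)*s)+4),0,.33,(255,0,255),1)
    return c
o=np.zeros((600,800,3),np.uint8)
c=crop(b,108,168,321,235,3.7,10);o[:c.shape[0],:c.shape[1]]=c[:600,:800]
c=crop(a,165,100,315,255,2.2,10);o[255:255+c.shape[0],:c.shape[1]]=c
c=crop(a,225,170,315,255,4,10);o[255:255+c.shape[0],400:400+c.shape[1]]=c
cv2.imwrite("pics/c1.png",o)
hsv=cv2.cvtColor(a,cv2.COLOR_BGR2HSV)
for n,im in(("side",a),("top",b)):
    h=cv2.cvtColor(im,cv2.COLOR_BGR2HSV)
    m=(((h[...,0]<6)|(h[...,0]>172))&(h[...,1]>130)&(h[...,2]>110)).astype(np.uint8)
    k,l,st,ce=cv2.connectedComponentsWithStats(m)
    print(n,[(st[i].tolist(),ce[i].round(1).tolist()) for i in range(1,k) if st[i,4]>4])
E
```

```text
side [([240, 158, 12, 5, 46], [244.9, 160.0]), ([71, 168, 13, 27, 197], [77.3, 179.9]), ([145, 183, 5, 4, 13], [146.8, 184.9]), ([234, 196, 6, 6, 21], [236.8, 199.1]), ([109, 199, 7, 4, 23], [111.9, 200.5]), ([277, 225, 7, 5, 21], [280.0, 227.2]), ([332, 256, 89, 65, 2155], [375.2, 290.7]), ([171, 270, 4, 3, 8], [172.2, 270.8]), ([424, 307, 5, 5, 18], [426.0, 308.9]), ([284, 339, 7, 6, 33], [287.0, 341.2])]
top [([179, 150, 17, 15, 198], [186.9, 157.0]), ([355, 165, 53, 70, 2601], [378.2, 203.0]), ([204, 169, 5, 4, 17], [206.1, 170.4]), ([412, 184, 4, 5, 16], [413.5, 186.0]), ([285, 212, 7, 4, 20], [287.9, 213.1]), ([80, 218, 9, 7, 43], [84.1, 221.3]), ([76, 264, 9, 10, 64], [79.8, 268.6]), ([24, 283, 14, 15, 126], [31.7, 290.1]), ([354, 286, 6, 7, 32], [356.4, 289.3]), ([223, 296, 4, 5, 15], [224.3, 298.3])]
```

View pics/c1.png

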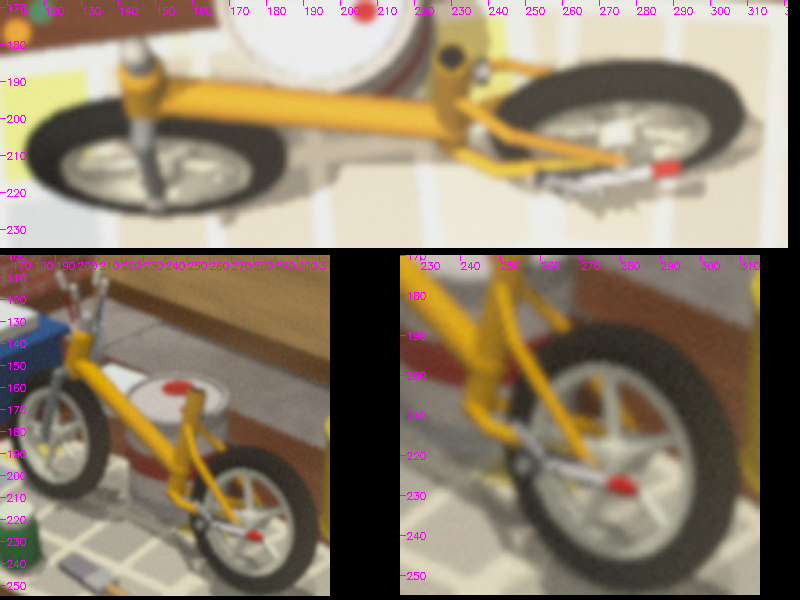

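```bash
cat > h.py <<'E'
import numpy as np
from scipy.optimize import least_squares
from scipy.spatial.transform import Rotation as Ro
from cell import cams, read_state
C={n:cams.get_calibration(n) for n in("side","top")}
def proj(n,X):
    c=C[n]; f=192/np.tan(np.radians(c["vertical_fov"])/2); p=np.asarray(c["R"])@X+c["t"]
    return np.array([c["cx"]+f*p[0]/p[2],c["cy"]+f*p[1]/p[2]])
def tri(obs):
    return least_squares(lambda X:np.concatenate([proj(n,X)-uv for n,uv in obs.items()]),[500,100,100.])
s22,c22=np.sin(np.radians(22)),np.cos(np.radians(22))
d=np.array([-s22,0,-c22]); PIV=np.array([-52,-160,108.])
def foot(q,r=97):
    a=np.radians(-8)+q   # angle from -y toward d
    return PIV+r*(np.cos(a)*np.array([0,-1,0])+np.sin(a)*d)
def bike(p,P):  # p=(x,y,yaw,lean): rolls about tyre circle centre line, lean to +x
    R=Ro.from_euler("z",p[2])*Ro.from_euler("y",p[3])
    return np.array([p[0],p[1],19])+R.apply(np.asarray(P)-[0,0,19])
SEAT=np.array([0,-72,285.])
def tool():
    s=read_state(); return s,s["eef_pos"],Ro.from_euler("xyz",s["eef_rot"])
E
python3 - <<'E'
from h import *
obs=[(SEAT,"side",(253.6,162),1),(SEAT,"top",(230,183.5),1),(foot(0),"side",(280,227.2),1),(foot(0),"top",(287.9,213.1),1),
 ([0,210,117],"top",(150.5,210),.5),([0,-210,117],"side",(280,218.5),.5)]
for i in(0,2):
    r=tri({obs[i][1]:obs[i][2],obs[i+1][1]:obs[i+1][2]});print(r.x.round(1),r.fun.round(2))
r=least_squares(lambda p:np.concatenate([w*(proj(n,bike(p,P))-uv) for P,n,uv,w in obs]),[500,100,0,.24])
p=r.x;print(p,r.fun.round(2))
np.save("p.npy",p)
for n,P in dict(seat=SEAT,foot=foot(0),piv=PIV,down=foot(1.85),front=[0,210,0],rear=[0,-210,0],hubL=[-50,-210,117]).items(): print(n,bike(p,P).round(1))
for q in(0,.4,.8,1.2,1.6,1.85): print(q,bike(p,foot(q)).round(1),bike(p,foot(q,85)).round(1))
s,t,R=tool();print(R.as_matrix().round(3))
E
```

```text
[604.7  19.5 275.8] [ 0.63 -0.08 -0.38  0.42]
[ 531.1 -162.6  131.6] [ 0.52 -0.08 -0.37  0.39]
[5.41041675e+02 9.09877678e+01 4.94549530e-02 2.30587709e-01] [ 0.19 -0.93 -1.28  0.1   1.29  1.05  0.54  0.45 -0.6  -0.39 -0.77  0.99]
seat [605.3  22.1 278. ]
foot [ 531.2 -165.9  128.6]
piv [518.7 -70.3 117.5]
down [462.7 -59.6  39. ]
front [5.263e+02 3.005e+02 5.000e-01]
rear [ 5.471e+02 -1.190e+02  5.000e-01]
hubL [ 525.2 -120.1  125.8]
0 [ 531.2 -165.9  128.6] [ 529.7 -154.   127.2]
0.4 [ 509.  -164.6   97.1] [ 510.2 -153.    99.7]
0.8 [ 488.2 -148.5   68.9] [ 492.  -138.8   74.9]
1.2 [ 472.3 -120.1   48.4] [ 478.  -113.9   56.9]
1.6 [463.7 -83.7  38.8] [470.5 -82.1  48.5]
1.85 [462.7 -59.6  39. ] [469.6 -60.9  48.8]
[[-0.949  0.314 -0.   ]
 [ 0.314  0.949 -0.001]
 [ 0.    -0.001 -1.   ]]
```

```bash
cat >> h.py <<'E'
def go(*targets):  # world TCP targets -> tool-frame shifts (m)
    s,t,R=tool(); print("t",round(s["clock"],2),"tcp",t.round(1),"rot",np.round(s["eef_rot"],3),"F",s["wrist_force"].round(1),"gap",round(s["finger_gap"],1))
    for X in targets: print(np.round(X,0),"->",(R.inv().apply(np.asarray(X)-t)/1000).round(4))
E
python3 -m handwheel '[[0,0,-0.06,-10],[0,0,-0.12,-20],[0,0,-0.12,-21.1],[0,0,-0.12,-21.1]]' 1 20
python3 - <<'E'
from h import *
p=np.load("p.npy")
go([505,-158,300],[520,-158,200])
for q in(0,.2,.4,.6,.8,1.,1.2,1.4):
    a=np.radians(-8)+q; L=foot(q,76)+6*(np.sin(a)*np.array([0,-1,0])-np.cos(a)*d)
    print(q,(bike(p,L)+[-1,-13,8]).round(1))
E
```

```text
clock: 0.6
eef_pos: [172.8, 521.7, 298.3]
eef_rot: [-3.139, -0.001, -3.094]
wrist_force: [-0.2, 0.5, -0.8]
finger_gap: 57.4
t 0.6 tcp [172.8 521.7 298.3] rot [-3.139e+00 -1.000e-03 -3.094e+00] F [-0.2  0.5 -0.8] gap 57.4
[ 505 -158  300] -> [-2.995e-01 -6.948e-01 -5.000e-04]
[ 520 -158  200] -> [-0.3146 -0.6953  0.0995]
0 [ 530.9 -157.2  139. ]
0.2 [ 522.3 -159.4  126.7]
0.4 [ 513.5 -158.6  114.3]
0.6 [ 504.9 -154.8  102.3]
0.8 [ 496.7 -148.1   91.3]
1.0 [ 489.5 -138.9   81.7]
1.2 [ 483.3 -127.4   73.7]
1.4 [ 478.5 -114.2   67.9]
```

```bash
python3 -m handwheel '[[-0.02,-0.055,0,0],[-0.04,-0.11,0,0],[-0.06,-0.165,0,0],[-0.08,-0.22,0,0],[-0.1,-0.275,0,0]]' >/dev/null
python3 -m handwheel '[[-0.02,-0.055,0,0],[-0.04,-0.11,0,0],[-0.06,-0.165,0,0],[-0.08,-0.22,0,0],[-0.1,-0.275,0,0]]'
python3 - <<'E'
from h import *
go([515,-157,300],[522,-157,200],[528,-157,165])
E
```

```text
clock: 1.85
eef_pos: [398.3, -22.1, 296.8]
eef_rot: [-3.139, -0.005, -3.096]
wrist_force: [0.8, 0.4, 0.2]
finger_gap: 0.7
t 1.85 tcp [398.3 -22.1 296.8] rot [-3.139 -0.005 -3.096] F [0.8 0.4 0.2] gap 0.7
[ 515 -157  300] -> [-0.1104 -0.14   -0.0034]
[ 522 -157  200] -> [-0.1179 -0.14    0.0966]
[ 528 -157  165] -> [-0.1241 -0.1402  0.1316]
```

```bash
python3 -m handwheel '[[-0.04,-0.045,0,0],[-0.08,-0.095,0,0],[-0.11,-0.14,0,0],[-0.115,-0.14,0.05,0],[-0.118,-0.14,0.09,0]]'
python3 -m handwheel '[[0,0,0,0],[0,0,0,0]]'
python3 - <<'E'
from h import *
import cv2
go([528,-157,160],[529,-157,142])
a=cams.camera("side");b=cams.camera("top")
o=np.zeros((600,800,3),np.uint8)
A=cv2.resize(a[120:270,215:335],None,fx=3.3,fy=3.3,interpolation=2);B=cv2.resize(b[150:270,215:335],None,fx=3.3,fy=3.3,interpolation=2)
o[:495,:396]=A;o[:396,400:796]=B
cv2.imwrite("pics/m2.png",o[:,:,::-1])
E
```

```text
clock: 2.48
eef_pos: [521.3, -157.1, 202.7]
eef_rot: [-3.14, -0.009, -3.098]
wrist_force: [0.5, 0.1, -0.7]
finger_gap: 0.5
clock: 2.72
eef_pos: [521.4, -157.1, 203.5]
eef_rot: [-3.14, -0.009, -3.099]
wrist_force: [-0.3, 0.5, 0.9]
finger_gap: 0.4
t 2.73 tcp [ 521.4 -157.1  203.5] rot [-3.14  -0.009 -3.099] F [-0.3  0.5  0.9] gap 0.4
[ 528 -157  160] -> [-0.007  -0.0001  0.0434]
[ 529 -157  142] -> [-0.0081 -0.0001  0.0614]
```

View pics/m2.png

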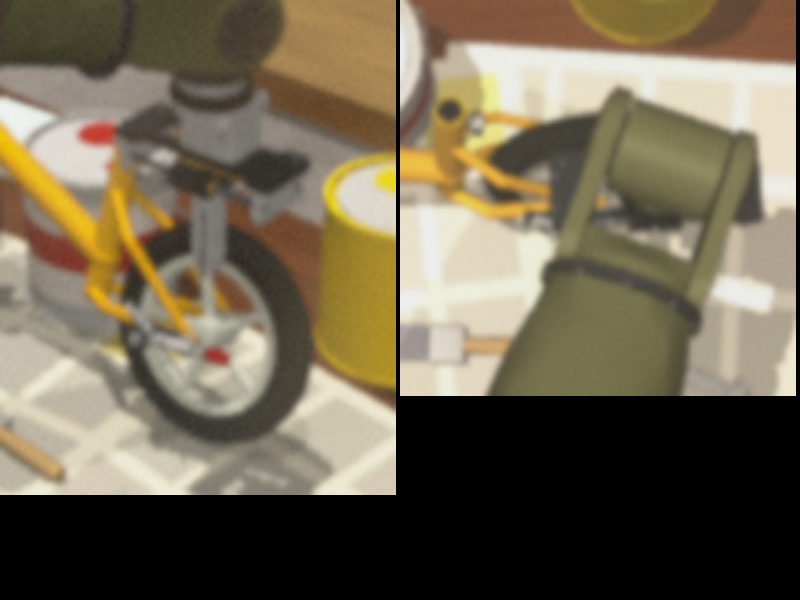

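The fingertips sit above the leg just ahead of the red foot (crop about (208,330) against foot (216,355)), so I can descend and press.

```bash
python3 -m handwheel '[[-0.004,0,0.03,0],[-0.007,0,0.05,0],[-0.007,0,0.05,0]]'
python3 -m handwheel '[[0,0,0.008,0],[0.003,0,0.014,0],[0.003,0,0.014,0]]'
python3 - <<'E'
from h import *
go([520,-159,124],[513,-158,112],[505,-155,100],[496,-148,89],[489,-138,79],[482,-126,70],[478,-112,66])
E
```

```text
clock: 3.2
eef_pos: [528.3, -156.9, 154.4]
eef_rot: [-3.14, -0.007, -3.098]
wrist_force: [-0.2, -0.4, 0.4]
finger_gap: 0.4
clock: 3.58
eef_pos: [524.9, -157.1, 140.4]
eef_rot: [-3.14, -0.008, -3.099]
wrist_force: [0.0, -0.7, 0.7]
finger_gap: 0.4
t 3.58 tcp [ 524.9 -157.1  140.4] rot [-3.14  -0.008 -3.099] F [ 0.  -0.7  0.7] gap 0.4
[ 520 -159  124] -> [ 0.0049 -0.0017  0.0164]
[ 513 -158  112] -> [ 0.0117 -0.0003  0.0285]
[ 505 -155  100] -> [0.0195 0.003  0.0405]
[ 496 -148   89] -> [0.0281 0.0104 0.0516]
[ 489 -138   79] -> [0.0346 0.0207 0.0616]
[ 482 -126   70] -> [0.041  0.0331 0.0706]
[ 478 -112   66] -> [0.0444 0.0472 0.0746]
```

```bash
python3 -m handwheel '[[-0.003,0,0.002,0],[0.001,-0.001,0.01,0],[0.003,-0.0015,0.017,0],[0.007,-0.001,0.023,0],[0.0105,0,0.029,0]]'
python3 - <<'E'
from h import *
go([505,-155,100],[496,-148,89],[489,-138,79],[482,-126,70],[478,-112,66])
import cv2
a=cams.camera("side")
cv2.imwrite("pics/m3.png",cv2.resize(a[140:260,215:335],None,fx=4,fy=4,interpolation=2)[:,:,::-1])
E
```

```text
clock: 4.2
eef_pos: [513.9, -157.6, 111.0]
eef_rot: [-3.14, -0.008, -3.099]
wrist_force: [0.9, 0.2, -0.5]
finger_gap: 0.2
t 4.2 tcp [ 513.9 -157.6  111. ] rot [-3.14  -0.008 -3.099] F [ 0.9  0.2 -0.5] gap 0.2
[ 505 -155  100] -> [0.0087 0.003  0.0111]
[ 496 -148   89] -> [0.0173 0.0104 0.0222]
[ 489 -138   79] -> [0.0238 0.0207 0.0322]
[ 482 -126   70] -> [0.0302 0.033  0.0412]
[ 478 -112   66] -> [0.0335 0.0472 0.0452]
```

View pics/m3.png

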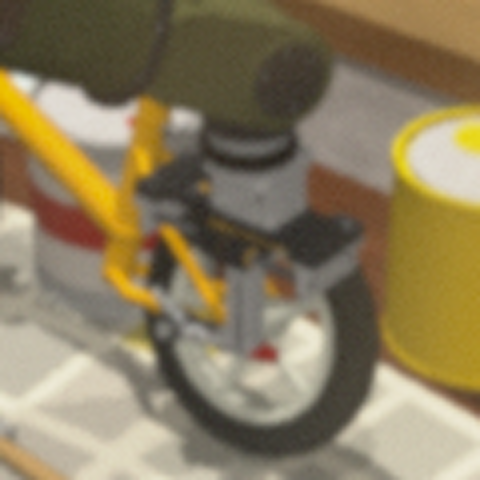

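The foot is still at (280.5,228), so the fingertip slipped past it on the robot side. I'll go back up and try again about 6 mm further out.

```bash
python3 -m handwheel '[[0.006,0,-0.01,0],[0.006,0,-0.06,0],[-0.018,0,-0.06,0],[-0.021,0,-0.04,0],[-0.021,0,-0.04,0]]'
python3 - <<'E'
from h import *
go([535,-157,143],[534,-158,137])
p=np.load("p.npy")
print(proj("side",bike(p,foot(0))),proj("side",np.array([531,-163,131.6])))
E
python3 -m handwheel '[[0,0,0.008,0],[0.001,0,0.012,0],[0.001,0,0.012,0]]'
```

```text
clock: 4.88
eef_pos: [534.0, -156.2, 149.7]
eef_rot: [-3.141, -0.01, -3.098]
wrist_force: [0.2, 0.4, 0.3]
finger_gap: 0.3
t 4.88 tcp [ 534.  -156.2  149.7] rot [-3.141 -0.01  -3.098] F [0.2 0.4 0.3] gap 0.3
[ 535 -157  143] -> [-0.001  -0.0008  0.0067]
[ 534 -158  137] -> [-0.     -0.0018  0.0127]
[281.29115237 228.2484601 ] [280.58329233 227.16742543]
clock: 5.25
eef_pos: [532.7, -156.3, 137.8]
eef_rot: [-3.141, -0.011, -3.099]
wrist_force: [0.3, -0.5, 0.2]
finger_gap: 0.6
```

```bash
for i in 1 2 3; do python3 -m handwheel '[[0.0013,0,0.004,0],[0.0013,0,0.004,0]]' | grep -E "eef_pos|force"; done
```

```text
eef_pos: [531.2, -156.3, 133.6]
wrist_force: [0.2, 0.2, -0.5]
eef_pos: [529.6, -156.3, 129.3]
wrist_force: [-1.0, -0.7, -0.5]
eef_pos: [528.0, -156.3, 124.9]
wrist_force: [0.4, 0.7, 0.2]
```

```bash
python3 - <<'E'
from h import *
import cv2
a=cams.camera("side");b=cams.camera("top")
o=np.zeros((480,800,3),np.uint8)
o[:480,:480]=cv2.resize(a[180:260,235:315],None,fx=6,fy=6,interpolation=2)
o[:,485:800]=cv2.resize(b[170:250,240:300],None,fx=5.25,fy=6,interpolation=2)
cv2.imwrite("pics/m4.png",o[:,:,::-1])
s,t,R=tool()
for dx,dy in((-8,-12),(8,-12),(8,12),(-8,12)): print(proj("side",t+np.array([dx,dy,-8])).round(1))
E
```

```text
[279.6 232.9]
[282.8 230.7]
[277.2 227.8]
[274. 230.]
```

View pics/m4.png

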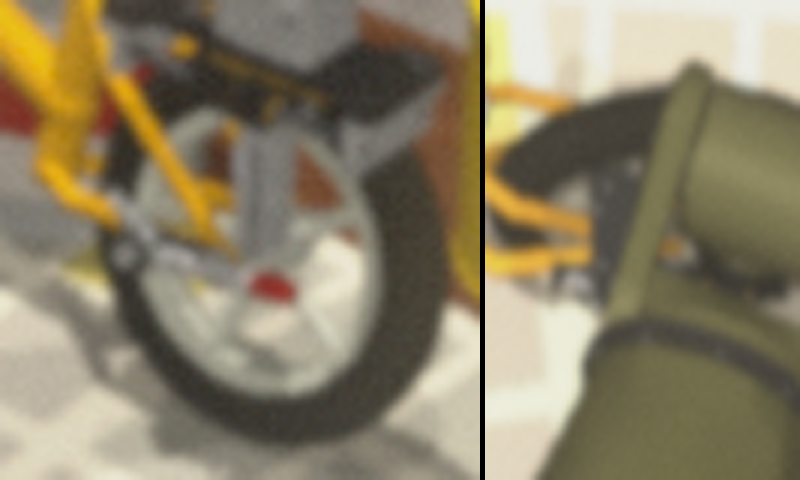

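```bash
python3 - <<'E'
from h import *
for t in([521.4,-157,203.5],[513.9,-157.6,111],[528,-156.3,124.9]):
    t=np.array(t);print([proj("side",t+np.array([dx,dy,-8])).round(1).tolist() for dx,dy in((-8,-12),(8,-12),(8,12),(-8,12))])
import cv2
a=cv2.imread("pics/m2.png")[200:390,120:300];b=cv2.imread("pics/m3.png")[230:400,180:320]
o=np.zeros((600,800,3),np.uint8);o[:570,:400]=cv2.resize(a,(400,422*570//422));o[:480,405:]=cv2.resize(b,(395,480))
cv2.imwrite("pics/m5.png",o)
E
```

```text
[[278.7, 213.8], [282.0, 211.7], [276.3, 208.8], [272.9, 210.9]]
[[277.0, 238.6], [280.2, 236.4], [274.6, 233.4], [271.4, 235.6]]
[[279.6, 233.0], [282.8, 230.8], [277.1, 227.9], [273.9, 230.1]]
```

View pics/m5.png

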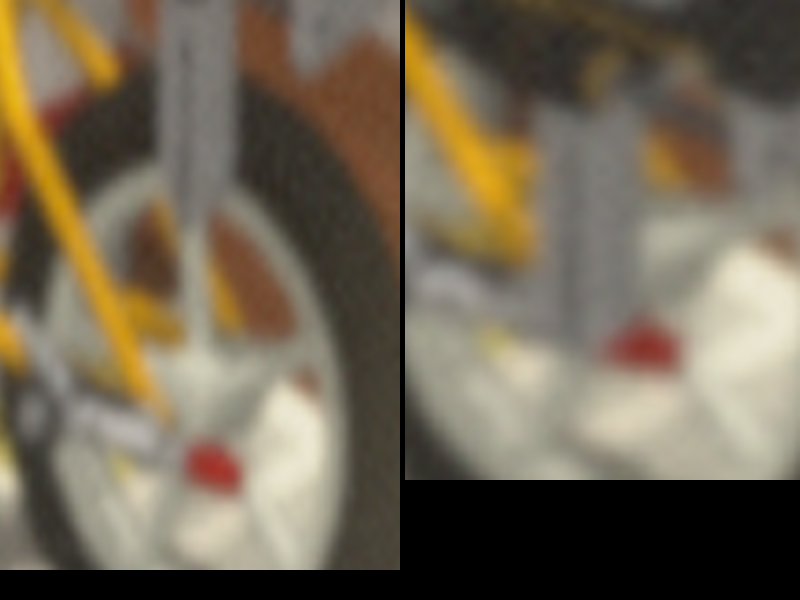

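The seen fingertip lies about 7–8 px (about 20 mm) above its predicted place, in all three pictures. That explains the missing contact: the tip is still above the leg. I'll keep descending over the leg and watch the force.

```bash
python3 -m handwheel '[[-0.003,0,0.002,0],[-0.003,0,0.002,0]]' | grep -E "eef_pos|force"; for i in 1 2 3 4; do python3 -m handwheel '[[0.0,0,0.004,0],[0.0,0,0.004,0]]' | grep -E "eef_pos|force"; done
```

```text
eef_pos: [531.4, -156.2, 123.1]
wrist_force: [-0.2, 0.4, -0.7]
eef_pos: [531.1, -156.1, 118.6]
wrist_force: [0.6, 0.5, -1.2]
eef_pos: [530.8, -156.1, 114.2]
wrist_force: [-0.5, 0.4, -1.0]
eef_pos: [530.9, -156.2, 110.3]
wrist_force: [-0.0, -0.4, 2.5]
eef_pos: [530.7, -156.6, 106.6]
wrist_force: [-4.2, -1.3, 7.6]
```

```bash
python3 -m handwheel '[[0.002,-0.001,0.004,0],[0.006,-0.002,0.008,0],[0.006,-0.002,0.008,0]]' | grep -E "eef_pos|force"; python3 -m handwheel '[[0.004,0,0.006,0],[0.008,0,0.012,0],[0.008,0,0.012,0]]' | grep -E "eef_pos|force"
python3 - <<'E'
from h import *
import cv2
a=cams.camera("side")
cv2.imwrite("pics/m6.png",cv2.resize(a[180:260,235:315],None,fx=6,fy=6,interpolation=2)[:,:,::-1])
h=cv2.cvtColor(a,cv2.COLOR_RGB2HSV)
m=(((h[...,0]<6)|(h[...,0]>172))&(h[...,1]>130)&(h[...,2]>90)).astype(np.uint8)
k,l,st,ce=cv2.connectedComponentsWithStats(m)
print([(st[i].tolist(),ce[i].round(1).tolist()) for i in range(1,k) if st[i,4]>4 and 230<ce[i][0]<310])
p=np.load("p.npy")
for q in np.arange(0,1.9,.2): print(q.round(1),proj("side",bike(p,foot(q))).round(1),end=";")
E
```

```text
eef_pos: [524.6, -158.7, 98.7]
wrist_force: [0.6, 1.6, 3.3]
eef_pos: [516.3, -159.0, 86.7]
wrist_force: [-1.0, 1.7, 3.9]
[([225, 191, 15, 11, 82], [231.8, 196.0]), ([275, 236, 5, 3, 11], [277.3, 236.9]), ([284, 339, 8, 6, 35], [287.3, 341.1])]
0.0 [281.3 228.2];0.2 [279.3 233.9];0.4 [276.4 239. ];0.6 [272.7 243.3];0.8 [268.4 246.8];1.0 [263.7 249.1];1.2 [258.7 250.4];1.4 [253.8 250.4];1.6 [249.  249.3];1.8 [244.6 247.1];
```

```bash
python3 -m handwheel '[[0.006,0.002,0.006,0],[0.011,0.0045,0.012,0],[0.015,0.008,0.018,0],[0.0185,0.012,0.023,0],[0.0185,0.012,0.023,0]]' | grep -E "eef_pos|force"
python3 - <<'E'
from h import *
go([490,-139,54],[484,-127,46],[479,-113,41])
E
python3 -m handwheel '[[0.004,0.005,0.005,0],[0.0065,0.009,0.01,0],[0.01,0.015,0.014,0],[0.012,0.021,0.018,0],[0.014,0.028,0.02,0]]' | grep -E "eef_pos|force"
python3 - <<'E'
from h import *
import cv2
a=cams.camera("side");b=cams.camera("top")
o=np.zeros((480,800,3),np.uint8)
o[:480,:480]=cv2.resize(a[180:260,230:310],None,fx=6,fy=6,interpolation=2)
o[:,485:800]=cv2.resize(b[170:250,240:300],None,fx=5.25,fy=6,interpolation=2)
cv2.imwrite("pics/m7.png",o[:,:,::-1])
E
```

```text
eef_pos: [496.8, -147.4, 63.7]
wrist_force: [-0.8, -1.3, 1.6]
t 8.78 tcp [ 496.8 -147.4   63.7] rot [ 3.141 -0.014 -3.099] F [-0.8 -1.3  1.6] gap 0.2
[ 490 -139   54] -> [0.0063 0.0087 0.0098]
[ 484 -127   46] -> [0.0116 0.0209 0.0179]
[ 479 -113   41] -> [0.016  0.0351 0.0229]
eef_pos: [481.1, -119.5, 43.6]
wrist_force: [-0.2, -0.4, 0.3]
```

View pics/m7.png

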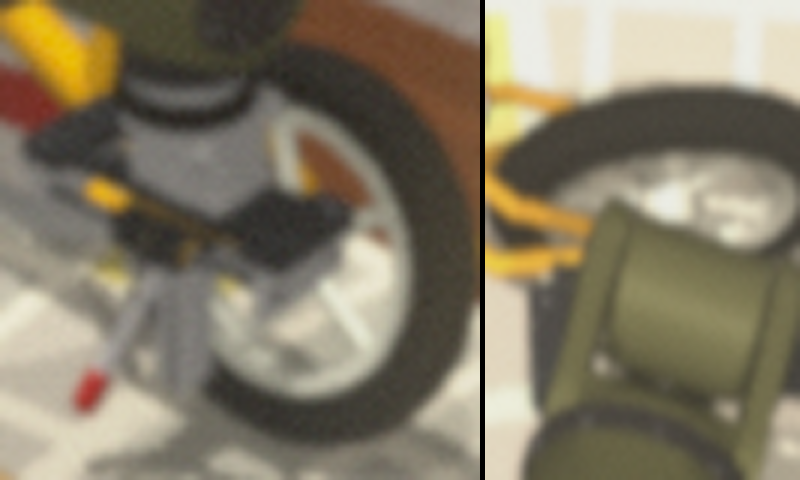

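Kickstand is down: the red foot is at about (245,245), which matches the fully-down prediction (244,247), and the bike still leans. Next I withdraw upward and go over the seat tube.

```bash
python3 -m handwheel '[[0.004,-0.006,-0.03,0],[0.006,-0.006,-0.09,0],[0.006,-0.006,-0.15,0],[0.006,-0.006,-0.21,0],[0.006,-0.006,-0.27,0]]' 0 >/dev/null
python3 -m handwheel '[[0,0,-0.02,0],[0,0,-0.02,0]]'
python3 - <<'E'
from h import *
p=np.load("p.npy"); g=bike(p,[0,-72,262]); print("grasp",g)
go([g[0],g[1],335],[g[0],g[1],290])
E
```

```text
clock: 10.38
eef_pos: [479.5, -125.6, 337.3]
eef_rot: [-3.141, -0.011, -3.098]
wrist_force: [0.5, -0.2, -0.6]
finger_gap: 67.1
grasp [600.07065852  21.82128734 255.5683349 ]
t 10.38 tcp [ 479.5 -125.6  337.3] rot [-3.141 -0.011 -3.098] F [ 0.5 -0.2 -0.6] gap 67.1
[600.  22. 335.] -> [-0.1269  0.142   0.0009]
[600.  22. 290.] -> [-0.1274  0.1421  0.0459]
```

```bash
python3 -m handwheel '[[-0.04,0.045,0,0],[-0.085,0.095,0,0],[-0.127,0.142,0,0],[-0.127,0.142,0.02,0],[-0.127,0.142,0.02,0]]'
python3 - <<'E'
from h import *
import cv2
a=cams.camera("side");b=cams.camera("top")
o=np.zeros((480,800,3),np.uint8)
o[:480,:480]=cv2.resize(a[100:220,195:315],None,fx=4,fy=4,interpolation=2)
o[:,485:800]=cv2.resize(b[130:226,195:258],None,fx=5,fy=5,interpolation=2)
cv2.imwrite("pics/m8.png",o[:,:,::-1])
s,t,R=tool()
for dy in(-59,-47,47,59): print([proj("side",t+np.array([dx,dy,-8])).round(1).tolist() for dx in(-8,8)])
E
```

```text
clock: 11.0
eef_pos: [599.4, 22.2, 312.5]
eef_rot: [-3.141, -0.016, -3.097]
wrist_force: [-0.4, -0.6, -0.6]
finger_gap: 94.3
[[264.2, 160.2], [267.4, 158.5]]
[[261.5, 159.1], [264.7, 157.4]]
[[241.0, 150.5], [244.2, 148.9]]
[[238.4, 149.4], [241.7, 147.8]]
```

View pics/m8.png

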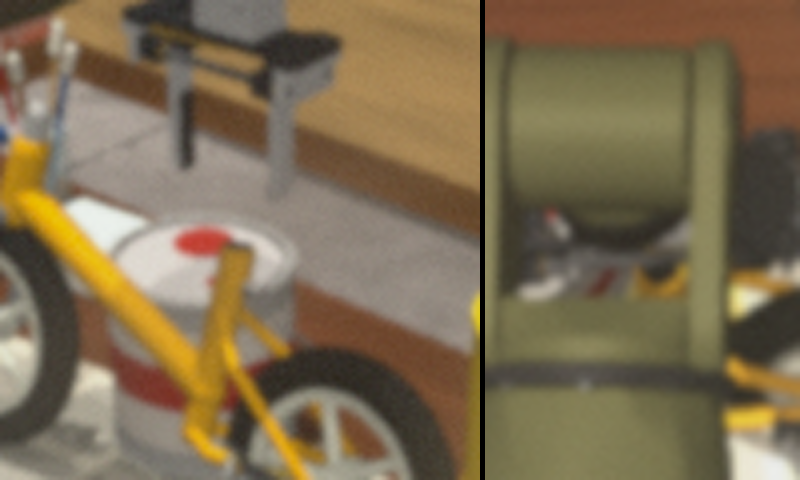

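Both fingertips straddle the tube: tips at (239.5,141) and (265,149), tube top at (254.5,161). The tip again appears about 27 mm higher than reported, so I'll descend 95 mm.

```bash
python3 -m handwheel '[[0,-0.001,0.03,0],[0,-0.001,0.06,0],[0,-0.001,0.08,0],[0,-0.001,0.095,0],[0,-0.001,0.095,0]]'
python3 -m handwheel '[[0,0,0,0],[0,0,0,0],[0,0,0,0],[0,0,0,0],[0,0,0,0]]' 1 35
python3 -m handwheel '[[0,0,0,0],[0,0,0,0],[0,0,0,0]]'
```

```text
clock: 11.72
eef_pos: [598.3, 19.7, 220.4]
eef_rot: [-3.141, -0.012, -3.099]
wrist_force: [-0.1, -0.9, 0.4]
finger_gap: 93.9
clock: 12.35
eef_pos: [598.3, 19.7, 220.5]
eef_rot: [-3.141, -0.012, -3.099]
wrist_force: [-0.5, 0.2, 0.0]
finger_gap: 47.2
clock: 12.72
eef_pos: [598.2, 20.8, 220.4]
eef_rot: [3.14, -0.012, -3.099]
wrist_force: [0.5, 5.9, -1.3]
finger_gap: 31.3
```

```bash
python3 -m handwheel '[[0,0.0015,0,0],[0,0.0015,0,0],[0,0.0015,0,0]]'
python3 - <<'E'
from h import *
p=np.load("p.npy")
# grasped tube point: world z of pads ~ find bike z h so height matches; roll arc incl. tyre rolling
s,t,R=tool()
for zoff in(27,):
  zp=t[2]+11+zoff
  for h in(250,262,270):
    print("h",h,bike(p,[0,-72,h]).round(1))
h=np.interp(zp,[bike(p,[0,-72,a])[2] for a in(240,280)],[240,280]);print("pad z",zp,"h",h)
for L in(.24,.2306,.18,.12,.06,.03,.02,0):
    q=p.copy();q[3]=L;q[0]=p[0]+19*(L-p[3])  # pure rolling
    print(L,(bike(q,[0,-72,h])-bike(p,[0,-72,h])).round(1))
E
```

```text
clock: 13.1
eef_pos: [598.3, 21.1, 220.4]
eef_rot: [-3.141, -0.012, -3.1]
wrist_force: [0.0, -6.9, -0.9]
finger_gap: 31.0
h 250 [597.3  21.7 243.9]
h 262 [600.1  21.8 255.6]
h 270 [601.9  21.9 263.4]
pad z 258.4193024150045 h 264.92847774973416
0.24 [ 2.4  0.1 -0.5]
0.2306 [ 0.  0. -0.]
0.18 [-13.1  -0.6   2.5]
0.12 [-28.8  -1.3   4.7]
0.06 [-44.7  -2.    6.1]
0.03 [-52.6  -2.4   6.4]
0.02 [-55.2  -2.5   6.5]
0 [-60.5  -2.8   6.5]
```

```bash
python3 -m handwheel '[[0.004,-0.0005,-0.001,0],[0.008,-0.0005,-0.0018,0],[0.013,-0.0005,-0.0025,0],[0.018,-0.0005,-0.003,0],[0.018,-0.0005,-0.003,0]]'
python3 -m handwheel '[[0.005,0,-0.001,0],[0.01,0,-0.0015,0],[0.015,0,-0.002,0],[0.02,0,-0.0025,0],[0.02,0,-0.0025,0]]'
python3 -m handwheel '[[0.005,0,-0.0004,0],[0.01,0,-0.0008,0],[0.014,0,-0.001,0],[0.014,0,-0.001,0]]'
```

```text
clock: 13.72
eef_pos: [580.1, 19.9, 224.0]
eef_rot: [-3.141, -0.012, -3.1]
wrist_force: [2.7, 0.6, -0.8]
finger_gap: 31.1
clock: 14.35
eef_pos: [559.7, 18.6, 226.6]
eef_rot: [-3.14, -0.012, -3.1]
wrist_force: [2.4, -5.7, -5.4]
finger_gap: 31.2
clock: 14.85
eef_pos: [545.1, 17.7, 227.6]
eef_rot: [-3.14, -0.013, -3.1]
wrist_force: [0.6, -6.9, -5.5]
finger_gap: 31.1
```

```bash
python3 - <<'E'
from h import *
import cv2
go()
a=cams.camera("side");b=cams.camera("top")
cv2.imwrite("pics/side9.png",a[:,:,::-1]);cv2.imwrite("pics/top9.png",b[:,:,::-1])
o=np.zeros((600,800,3),np.uint8)
c=cv2.resize(b[165:235,108:321],None,fx=3.7,fy=3.7,interpolation=2);o[:c.shape[0],:c.shape[1]]=c
c=cv2.resize(a[100:255,165:315],None,fx=2.2,fy=2.2,interpolation=2);o[259:,:330]=c[:341]
c=cv2.resize(a[170:255,220:310],None,fx=4,fy=4,interpolation=2);o[260:600,400:760]=c
cv2.imwrite("pics/c9.png",o[:,:,::-1])
E
```

```text
t 14.85 tcp [545.1  17.7 227.6] rot [-3.14  -0.013 -3.1  ] F [ 0.6 -6.9 -5.5] gap 31.1
```

View pics/c9.png

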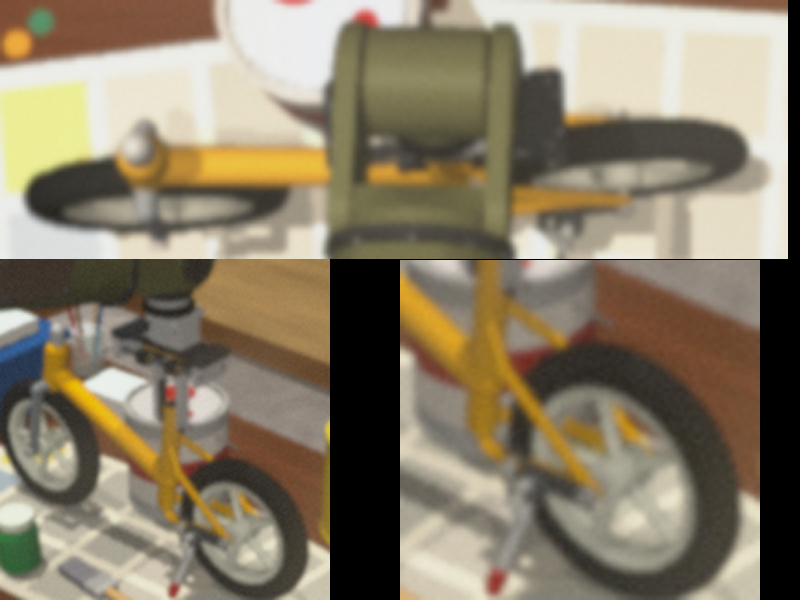

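```bash
python3 - <<'E'
from h import *
import cv2
a=cv2.imread("pics/side9.png");h=cv2.cvtColor(a,cv2.COLOR_BGR2HSV)
for n in("side","top"):
    a=cv2.imread(f"pics/{n}9.png");h=cv2.cvtColor(a,cv2.COLOR_BGR2HSV)
    m=(((h[...,0]<6)|(h[...,0]>172))&(h[...,1]>120)&(h[...,2]>90)).astype(np.uint8)
    k,l,st,ce=cv2.connectedComponentsWithStats(m)
    print(n,[(st[i].tolist(),ce[i].round(1).tolist()) for i in range(1,k) if st[i,4]>2 and 225<ce[i][0]<310 and 200<ce[i][1]<270])
p=np.load("p.npy")
# calibrate head cap (0,y,z) from the first pictures: top (145.8?,183), using z 345
for n in("side0","top0","side9","top9"):pass
cap=least_squares(lambda v:proj("top",bike(p,[0,v[0],v[1]]))-[146,184],[190,340]).x;print("cap",cap)
obs=[(foot(1.85),"side",(243.8,249.5),1),([0,210,117],"top",(150.5,217),.5),([0,-210,117],"side",(276.4,222.5),.5),([0,cap[0],cap[1]],"top",(145.8,203.6),1)]
r=least_squares(lambda q:np.concatenate([w*(proj(n,bike(q,P))-uv) for P,n,uv,w in obs]),[536,91,.05,.02]);print(r.x,r.fun.round(2))
q=r.x
print([bike(q,P).round(1).tolist() for P in([0,210,0],[0,-210,0],foot(1.85))])
for L in(-.05,0,.05,.1):
    z=p.copy();z[3]=L;z[0]+=19*(L-p[3]);print(L,proj("side",bike(z,foot(1.85))).round(1),proj("top",bike(z,foot(1.85))).round(1),bike(z,foot(1.85))[2].round(1))
E
```

```text
side [([242, 248, 4, 5, 12], [243.3, 249.8])]
top []
cap [167.80880202 317.05672354]
[5.36766866e+02 9.03107160e+01 8.20789557e-02 6.45957524e-02] [ 0.31  0.83 -0.56  0.07 -0.19 -0.39 -0.12 -0.17]
[[518.3, 299.5, 0.0], [552.8, -119.1, 0.0], [461.3, -62.9, 24.6]]
-0.05 [242.3 253.1] [256.9 239. ] 14.5
0 [242.4 252. ] [256.9 238.7] 18.9
0.05 [242.6 250.8] [256.9 238.3] 23.3
0.1 [242.8 249.6] [256.9 237.8] 27.7
```

```bash
python3 -m handwheel '[[0.003,-0.0005,0,0],[0.006,-0.001,0.0005,0],[0.009,-0.001,0.001,0],[0.01,-0.001,0.0015,0],[0.01,-0.001,0.0015,0]]'
python3 -m handwheel '[[0,0,0,0],[0,0,0,0],[0,0,0,0],[0,0,0,0]]'
python3 - <<'E'
from h import *
import cv2
go()
b=cams.camera("top");a=cams.camera("side")
o=np.zeros((600,800,3),np.uint8)
c=cv2.resize(b[170:235,108:321],None,fx=3.7,fy=3.7,interpolation=2);o[:c.shape[0],:c.shape[1]]=c
o[250:600,:467]=cv2.resize(a[100:265,160:380],(467,350),interpolation=2)
c=cv2.resize(a[170:257,225:307],None,fx=4,fy=4,interpolation=2);o[250:598,470:798]=c
cv2.imwrite("pics/c10.png",o[:,:,::-1])
E
```

```text
clock: 15.58
eef_pos: [535.6, 17.0, 227.6]
eef_rot: [-3.141, -0.011, -3.099]
wrist_force: [0.5, 4.8, 8.4]
finger_gap: 31.0
clock: 16.08
eef_pos: [535.5, 17.1, 227.7]
eef_rot: [-3.141, -0.011, -3.099]
wrist_force: [0.2, 2.2, 1.4]
finger_gap: 31.1
t 16.07 tcp [535.5  17.1 227.7] rot [-3.141 -0.011 -3.099] F [0.2 2.2 1.4] gap 31.1
```

View pics/c10.png

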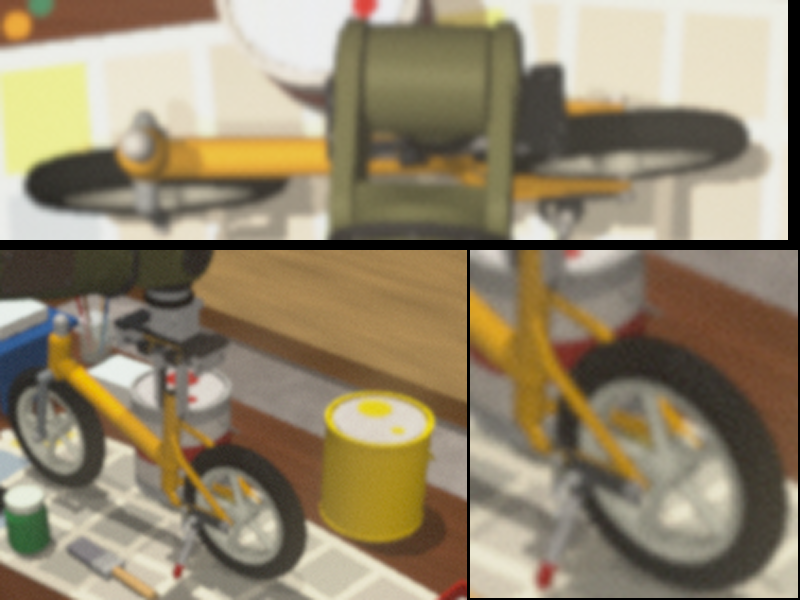

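```bash
python3 - <<'E'
from h import *
import cv2
a=cams.camera("side");h=cv2.cvtColor(a,cv2.COLOR_RGB2HSV)
m=(((h[...,0]<6)|(h[...,0]>172))&(h[...,1]>120)&(h[...,2]>90)).astype(np.uint8)
k,l,st,ce=cv2.connectedComponentsWithStats(m)
print([(st[i].tolist(),ce[i].round(1).tolist()) for i in range(1,k) if st[i,4]>2 and 225<ce[i][0]<310 and 200<ce[i][1]<270])
p=np.load("p.npy")
print("cap seen top (145.3,209.5); front wheel mid y 219.3; prev 203.6")
for L in(.24,-.05,0,.03,.06):
    z=p.copy();z[3]=L;z[0]+=19*(L-p[3]);print(L,"cap",proj("top",bike(z,[0,168,317])).round(1),"fw",proj("top",bike(z,[0,210,117])).round(1),"foot",proj("side",bike(z,foot(1.85))).round(1),"rw side",proj("side",bike(z,[0,-210,117])).round(1))
E
```

```text
[([242, 249, 4, 5, 12], [243.3, 250.8])]
cap seen top (145.3,209.5); front wheel mid y 219.3; prev 203.6
0.24 cap [146.  183.1] fw [149.3 208.9] foot [243.7 246.1] rw side [278.7 220.4]
-0.05 cap [145.7 213.6] fw [149.2 218.8] foot [242.3 253.1] rw side [272.4 224.2]
0 cap [145.6 208.1] fw [149.2 217. ] foot [242.4 252. ] rw side [273.5 223.4]
0.03 cap [145.6 204.9] fw [149.2 216. ] foot [242.5 251.3] rw side [274.1 223. ]
0.06 cap [145.5 201.7] fw [149.2 215. ] foot [242.6 250.6] rw side [274.8 222.5]
```

```bash
python3 -c "
from cell import manip,read_state
s=read_state();print(s['clock'],s['wrist_force'],s['finger_gap']);print(manip.sign_off())"
```

```text
16.225 [0.57804018 1.56984543 1.69438474] 31.614316556244784
the job is handed in; nothing more can be done
None
```

I handed the job in at 16.2 s. The kickstand is down and the bike stands upright, still held in the gripper. `sign_off()` reports no verdict, so this rests on my own checks.

**What I did:**
- I flipped the kickstand down with the closed fingertips while the bike still leaned on the tin.
- I then gripped the bare seat tube fore and aft at 35 N and rolled the bike upright along its arc.

**Last checks:**
- **Grip:** the fingers stopped at 31 mm on the 30 mm tube, and the residual wrist force is about 2 N.
- **Lean:** the arm's travel and the head-cap position both put it within about 0.015 rad of upright. The front wheel suggests about -0.04 and the raw red-foot pixel about +0.05, but these are the noisier readings. All are inside the 0.07 limit.
- **Kickstand:** the leg was seen down. The foot centre should be about 19 mm above the table, from the bike pose and the given dimensions.
- **Surroundings:** in the last picture the frame looks clear of the tin. The objects in view look undisturbed; I did not measure them.

**What disagreed:** the fingertips appeared about 27 mm higher in the pictures than the reported tool height. My first push on the kickstand missed because of this. Contact with the leg then came at a height that matched the offset, so I allowed for it from there on. I did not find the cause.

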